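# Set the locomotive throttle to idle

### The job

Two lever controls of a ride-on garden locomotive stand on the bench. Set the throttle, the lever with the red knob, to idle: its rod in the middle of the yellow band on its dial. Leave the brake lever with the black knob as it is, and let go of the throttle when it is set.

Things in the scene. Friction and masses are not known exactly. Their poses are not given: they have to be found in the camera images.
- throttle (a joint): Lean angle of the throttle lever, rad: 0 = upright, positive = leaning to the +x side of throttle_hinge, negative = to its -x side. Stops at -0.95 and +0.95. The yellow idle band is centred on -0.35 and reaches 0.17 rad to each side. The hinge is stiff (about 2 N at the knob) and the lever stays where it is left.
- throttle_hinge (a point): Point on the throttle hinge axis, 70 mm above the bench, mid-box. z up, y along the hinge axis, x the horizontal swing direction. Fixed grey box below: 140 (x) by 80 (y) by 60 mm high. Two upright dark blue dial discs, 65 mm radius about the hinge, 46 mm over their outer faces, flank the 10 mm steel rod. The yellow idle band lies across both rims; other marks are white ticks.
- throttle_knob (a point): Centre of the red ball knob, 32 mm in diameter, at the end of the throttle lever, 130 mm from the hinge axis. Its z axis points outward along the rod, its y axis lies along the hinge axis.
- brake_knob (a point): Centre of the black ball knob, 32 mm in diameter, of the brake lever: a second box and lever of the same shape and size with only white ticks on its dial, standing left or right of the throttle. To be left as it is.

How it is judged:
By the outcome, as a careful person would: the job done as asked, in the order asked, and still so for the second after the job is handed in, with the robot touching nothing.
It also fails if it takes over 29 s, if anything falls off the work surface, if the arm or the gripper's body presses on something with over 40 N, if the wrist force passes 120 N, or if a joint passes its speed limit or range.

### The arm

A 6-joint arm with a two-finger parallel gripper is mounted at the origin on the work surface. World frame = base frame: x ahead of the robot, y to its left, z up, the work surface at z = 0. Lengths are in m, angles in rad, forces in N, time in s.
With the tool pointing down it reaches from about 0.3 to 0.825 m from the base axis. Payload 5.4 kg.
Tool frame: the origin (TCP) lies at the very end of the fingers, on their centre line; the grasp point (between the pads) lies 19 mm behind it; z points along the fingers, x is the direction in which the jaws open and shut, and the axes are right-handed (so a half turn about z gives the same grasp; the last joint's range is limited). The gripper opens to 92 mm and grips with 3 to 60 N. Pads are 20 mm wide; open, the fingers measure 128 mm over their backs; the gripper's body (75 mm by 189 mm) begins 69 mm behind the grasp point.
Start: joints at [-1.467, 0.158, 1.597, -0, 1.386, -0.21], TCP at [0.177, -0.547, 0.177] pointing down, gripper open.
Joint ranges: [-2.91, 2.91], [-0.94, 2.29], [0.18, 2.7], [-1.29, 4.43], [0.17, 2.64], [-3, 3]. Speed limits (rad/s): [2.57, 2.57, 3.14, 3.14, 3.14, 3.14].

### API

Orientations are given as a rotation vector (axis times angle).
In Python, from workcell import bot gives the robot as it stands. Calls block until the motion is done:
- bot.goto(position, orientation): joint-space move of the TCP to a pose.
- bot.line_to(position, rot=None, max_speed=0.15): straight line of the TCP; rot=None keeps the orientation; max_speed is the mean speed in m/s.
- bot.set_joints(angles): joint-space move.
- bot.set_gripper(opening, newtons=None): opening from 0.0 (shut) to 1.0 (fully open); newtons is the grip in N (None keeps the last); returns when the fingers have stopped.
- bot.hold(seconds).
- bot.inverse_kinematics(position, orientation): joint angles nearest the present ones, or None.
- bot.read_camera(name): name is "side" or "top"; returns a dict with "pixels" (384x512x3 uint8, blue, green, red), "fx", "fy", "cx", "cy" (pixels), "k1" (the pictures are not rectified: a ray, as slopes to the right and down, at radius r is drawn at 1 + k1 r^2 times it, then the intrinsics apply), "R" (3x3) and "t" (3): a world point X has camera coordinates R X + t. Camera axes: x right, y down, z forward; pixel columns grow to the right and rows downward; lengths in m; the calibration is good to about 2 mm. A picture is of the moment at which its call begins. There is no depth.
A pose or a line that the arm cannot do raises bot.MotionError and nothing moves.
- bot.job_done(): hands the job in, once; it reports no verdict.
Readings, each from a call of its own:
- bot.current_clock(): time.
- bot.current_joints(): joint angles.
- bot.current_joint_vel(): joint speeds.
- bot.current_effort(): joint torques, N m.
- bot.current_ee_pos(): TCP position.
- bot.current_tool_rot(): TCP orientation.
- bot.current_contact_force(): force on the tool from outside, world axes, zero at the start.
- bot.current_ft_torque(): the same for the moment, N m.
- bot.current_opening(): opening from 0.0 (shut) to 1.0 (fully open).
Only numpy, scipy, OpenCV 4.12 (cv2) and the standard library are available. Lean on these libraries where they do the work, as an engineer would, in place of code of your own. Each camera call takes 0.05 s, during which the arm holds its last target.

## Working session

There is one attempt and no reset: what is moved stays moved. The work goes in short steps, each a Python script; the robot and the scene stay as the last script left them, time stands still between calls to the robot, and variables do not carry over. Pictures are saved under pics/ and viewed, and the job is handed in when it is done.

```bash
mkdir -p pics; ls
python3 - <<'E'
from workcell import bot
import cv2,numpy as np
for n in("side","top"):
    c=bot.read_camera(n);cv2.imwrite(f"pics/{n}0.png",c["pixels"])
    print(n,{k:np.round(v,4).tolist() for k,v in c.items() if k!="pixels"})
print(bot.current_clock(),bot.current_tool_rot())
E
```

```text
pics
side {'fx': 368.3962, 'fy': 368.3962, 'cx': 257.6032, 'cy': 186.1863, 'k1': -0.1141, 'R': [[0.8403, -0.5417, 0.0185], [-0.3796, -0.6125, -0.6934], [0.3869, 0.5757, -0.7203]], 't': [-0.4584, 0.3047, 0.5783]}
top {'fx': 450.016, 'fy': 450.016, 'cx': 249.6654, 'cy': 191.8301, 'k1': -0.147, 'R': [[-0.0297, -0.9993, 0.021], [-0.9964, 0.0279, -0.0801], [0.0795, -0.0233, -0.9966]], 't': [-0.0082, 0.5442, 0.9146]}
0.1 [-2.54025145e+00  1.84620011e+00  1.80553429e-03]
```

View pics/side0.png

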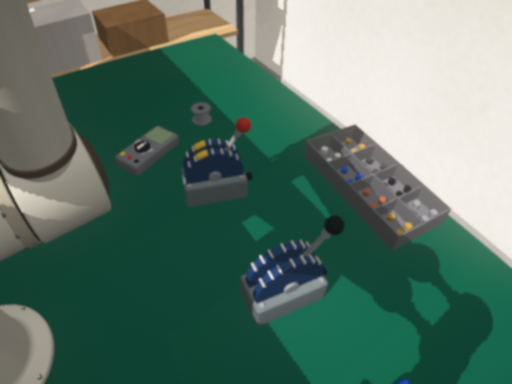

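View pics/top0.png

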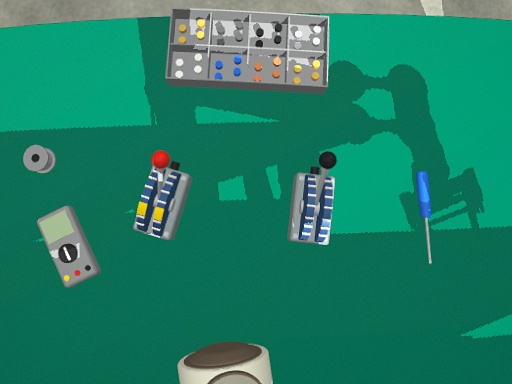

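The side view shows the red knob at about (243,125), with the yellow patches near (200,150). In the top view the red knob is at about (160,159) and the yellow patches at (142,209) and (158,214). The throttle leans away from the robot and the band is on the near side. Next I'll measure.

```bash
cat > h.py <<'E'
from workcell import bot
import cv2,numpy as np
def K(c): return np.array([[c["fx"],0,c["cx"]],[0,c["fy"],c["cy"]],[0,0,1.]]),np.array([c["k1"],0,0,0,0])
def ray(c,uv):
    k,d=K(c);p=cv2.undistortPoints(np.array(uv,float).reshape(1,1,2),k,d)[0,0]
    R=np.array(c["R"]);v=R.T@np.array([p[0],p[1],1]);return -R.T@np.array(c["t"]),v/np.linalg.norm(v)
def plane(c,uv,z): o,v=ray(c,uv);return o+v*(z-o[2])/v[2]
def proj(c,X):
    k,d=K(c);return cv2.projectPoints(np.array(X,float).reshape(-1,3),cv2.Rodrigues(np.array(c["R"]))[0],np.array(c["t"],float),k,d)[0][:,0]
def tri(cs,uvs):
    A=np.zeros((3,3));b=np.zeros(3);rs=[ray(c,u) for c,u in zip(cs,uvs)]
    for o,v in rs: P=np.eye(3)-np.outer(v,v);A+=P;b+=P@o
    X=np.linalg.solve(A,b);return X,[np.linalg.norm((np.eye(3)-np.outer(v,v))@(X-o)) for o,v in rs]
def blobs(c,lo,hi,amin=15):
    h=cv2.cvtColor(c["pixels"],cv2.COLOR_BGR2HSV)
    m=cv2.inRange(h,lo,hi)
    if lo[0]==0: m|=cv2.inRange(h,(172,)+lo[1:],(180,)+hi[1:])
    n,l,s,ce=cv2.connectedComponentsWithStats(m)
    return [(ce[i].round(2),s[i].tolist()) for i in range(1,n) if s[i,4]>=amin]
RED=((0,150,90),(8,255,255));YEL=((20,130,100),(32,255,255))
E
python3 - <<'E'
from h import *
cs={n:bot.read_camera(n) for n in("side","top")}
for n,c in cs.items():
    print(n,"red",blobs(c,*RED),"\n yel",blobs(c,*YEL))
import pickle;pickle.dump(cs,open("c0.pkl","wb"))
t=cs["top"]["pixels"][140:260,110:350];cv2.imwrite("pics/tc.png",cv2.resize(t,None,fx=3.3,fy=3.3,interpolation=cv2.INTER_CUBIC))
t=cs["side"]["pixels"][100:220,160:270];cv2.imwrite("pics/sc.png",cv2.resize(t,None,fx=5,fy=5,interpolation=cv2.INTER_CUBIC))
E
```

```text
side red [(array([243.27, 123.96]), [237, 118, 13, 13, 137])] 
 yel [(array([199.5, 144.6]), [195, 141, 10, 9, 62]), (array([201.42, 154.11]), [196, 150, 12, 10, 71]), (array([391.59, 216.32]), [389, 214, 6, 6, 22]), (array([407.65, 225.92]), [404, 223, 8, 7, 40]), (array([398.81, 231.31]), [397, 230, 5, 4, 16])]
top red [(array([160.23, 159.02]), [152, 151, 18, 17, 248]), (array([ 76.92, 272.5 ]), [75, 270, 5, 6, 24])] 
 yel [(array([200.33,  23.18]), [197, 19, 7, 9, 49]), (array([182.1,  28.4]), [179, 25, 7, 8, 48]), (array([200.  ,  34.83]), [197, 31, 7, 9, 47]), (array([181.84,  39.55]), [179, 37, 7, 6, 38]), (array([315.73,  64.27]), [312, 61, 8, 8, 49]), (array([296.89,  68.64]), [294, 65, 7, 8, 44]), (array([314.82,  75.67]), [312, 72, 7, 8, 45]), (array([296.09,  79.89]), [293, 77, 7, 6, 35]), (array([141.64, 208.25]), [137, 201, 11, 15, 115]), (array([158.22, 213.39]), [153, 207, 11, 14, 111]), (array([ 66.31, 277.5 ]), [64, 275, 6, 6, 26])]
```

View pics/tc.png

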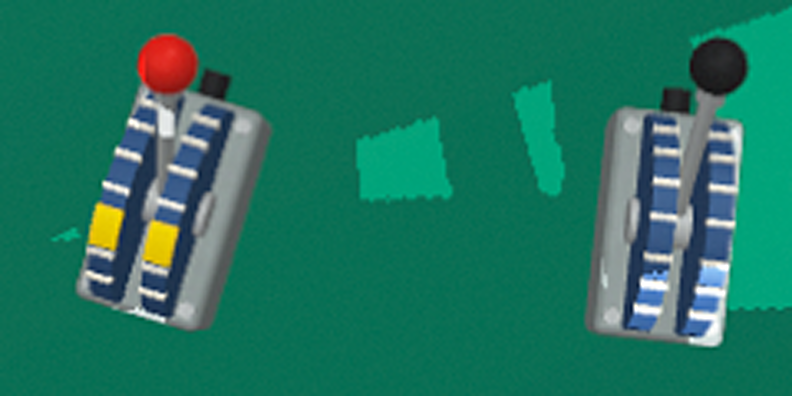

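View pics/sc.png

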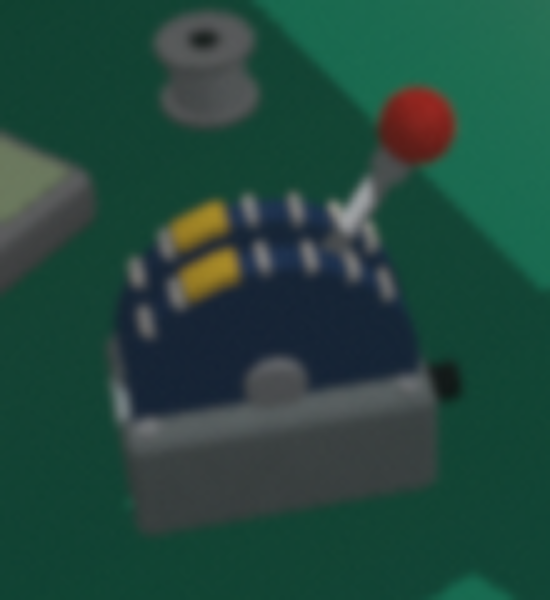

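The crops show the red knob leaning to the far side, with the yellow patches on both near rims. I'll triangulate these.

Run:
```python
from h import *
import pickle;cs=pickle.load(open("c0.pkl","rb"));C=[cs["side"],cs["top"]]
k,e=tri(C,[(243.27,123.96),(160.23,159.02)]);print("knob",k,e)
a,e1=tri(C,[(199.5,144.6),(141.64,208.25)]);b,e2=tri(C,[(201.42,154.11),(158.22,213.39)])
print("yel",a,e1,b,e2,np.linalg.norm(a-b))
m=(a+b)/2;th=np.arccos((k[2]-.07)/.13)
d=(k-m)[:2];ps=np.arctan2(d[1],d[0]);print("mid",m,"yaw",ps,"yaw from y",np.arctan2(-(a-b)[0],(a-b)[1]),"dist",np.linalg.norm(d))
u=np.array([np.cos(ps),np.sin(ps)])
h=m[:2]+.065*np.sin(.35)*u;print("hinge from yel",h)
dd=(k[:2]-h)@u;print("angle z",th,"angle xy",np.arcsin(dd/.13),"atan",np.arctan2(dd,k[2]-.07))
# box bottom/top corners from top crop (scale 3.3, off 110,140), z=.06
for p in [(272,120),(205,330),(78,290)]: print(plane(cs["top"],(110+p[0]/3.3,140+p[1]/3.3),.06).round(4))
# silver bosses on hinge sides?
bk,e=tri(C,[(334,225),(327.5,160)]);print("brake",bk,e)
for z in (.125,.13,.135):
  print(z,[ (plane(C[1],p,z)[:2]).round(4) for p in((141.64,208.25),(158.22,213.39))])
```

```text
knob [0.59264673 0.1337285  0.18117242] [np.float64(1.7079143063972873e-05), np.float64(1.707914306399974e-05)]
yel [0.51006494 0.17832788 0.13087112] [np.float64(0.0002511505669992855), np.float64(0.0002511505669993185)] [0.49958757 0.1476702  0.13151778] [np.float64(0.00047358078622252743), np.float64(0.0004735807862225587)] 0.03240503822310644
mid [0.50482625 0.16299904 0.13119445] yaw -0.3217203209548126 yaw from y -0.32930941331550273 dist 0.09256998416638099
hinge from yel [0.52597106 0.15595148]
angle z 0.5449128864228308 angle xy 0.5711833064460167 atan 0.5637499679149153
[0.5749 0.0906 0.06  ]
[0.4491 0.1336 0.06  ]
[0.4751 0.2105 0.06  ]
brake [ 0.58464829 -0.16028183  0.17081599] [np.float64(5.033607089050263e-05), np.float64(5.033607089049813e-05)]
0.125 [array([0.5106, 0.1795]), array([0.5003, 0.1487])]
0.13 [array([0.5103, 0.1784]), array([0.5001, 0.1477])]
0.135 [array([0.5101, 0.1773]), array([0.4999, 0.1468])]
```

```bash
cat >> h.py <<'E'
from scipy.spatial.transform import Rotation as Ro
H=np.array([.526,.156,.07]);PS=-.323;U=np.array([np.cos(PS),np.sin(PS),0]);Y=np.array([-np.sin(PS),np.cos(PS),0])
def knob(a): return H+.13*(np.sin(a)*U+np.cos(a)*np.array([0,0,1]))
def rot(s=1):
    z=np.array([0,0,-1.]);x=s*Y;return Ro.from_matrix(np.c_[x,np.cross(z,x),z]).as_rotvec()
OFF=np.array([0,0,-.019])
E
python3 - <<'E'
from h import *
p0=np.array(bot.current_ee_pos())
for s in(1,-1):
    for z in(0,.08,.14):
        j=bot.inverse_kinematics(knob(.56)+OFF+[0,0,z],rot(s));print(s,z,None if j is None else np.round(j,2))
    j=bot.inverse_kinematics(knob(-.37)+OFF,rot(s));print(s,'e',None if j is None else np.round(j,2))
print(bot.inverse_kinematics(p0+[0,0,.15],bot.current_tool_rot()),knob(.56))
E
```

```text
1 0 [ 0.02  0.25  1.52  0.    1.37 -1.22]
1 0.08 [ 0.02  0.21  1.42  0.    1.52 -1.22]
1 0.14 [ 0.02  0.19  1.32  0.    1.63 -1.22]
1 e [ 0.1  -0.01  1.78  0.    1.37 -1.14]
-1 0 [0.02 0.25 1.52 0.   1.37 1.92]
-1 0.08 [0.02 0.21 1.42 0.   1.52 1.92]
-1 0.14 [0.02 0.19 1.32 0.   1.63 1.92]
-1 e [ 0.1  -0.01  1.78  0.    1.37  2.  ]
[-1.46710172e+00  1.06684687e-01  1.36370044e+00 -4.34554653e-06
  1.67240337e+00 -2.10117027e-01] [0.59148324 0.13408131 0.18014316]
```

Run:
```python
from h import *
p0=np.array(bot.current_ee_pos())
bot.goto(p0+[0,0,.15],bot.current_tool_rot())
k=np.array([.5925,.1338,.181])+OFF
bot.goto(k+[0,0,.14],rot(1)); print(bot.current_clock())
bot.line_to(k+[0,0,.07],max_speed=.2)
bot.line_to(k,max_speed=.1); print(bot.current_clock(),bot.current_contact_force(),bot.current_ee_pos(),k)
for n in("side","top"):
    c=bot.read_camera(n);cv2.imwrite(f"pics/{n}1.png",c["pixels"]);print(n,blobs(c,*RED))
```

```text
3.6583
5.0083 [ 0.04832729  0.03703563 -0.17072218] [0.59312469 0.13384798 0.16291313] [0.5925 0.1338 0.162 ]
side [(array([240.26, 124.  ]), [236, 117, 9, 15, 106])]
top []
```

View pics/side1.png

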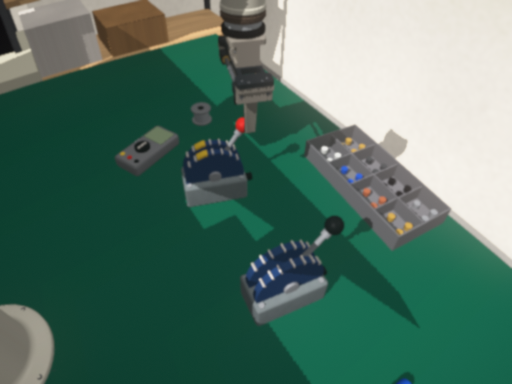

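View pics/top1.png

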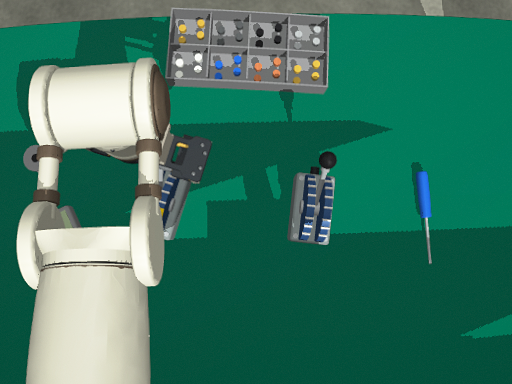

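In the side view, the red knob at about (240,124) sits behind the near finger at (250,118), which fits the jaws straddling it. The arm hides the knob in the top view. I'll close the gripper and check the opening, which should read about 0.35.

Run:
```python
from h import *
bot.set_gripper(0.0,15); print(bot.current_clock(),bot.current_opening(),bot.current_contact_force())
p=np.array(bot.current_ee_pos())
if .25<bot.current_opening()<.42:
    off=p-knob(.56); 
    a0,a1=.56,-.355
    for i,a in enumerate(np.linspace(a0,a1,7)[1:]):
        w=(a1-a)/(a1-a0)
        bot.line_to(knob(a)+OFF*(1-w)+off*w,max_speed=.12)
        print(round(bot.current_clock(),2),bot.current_contact_force().round(1) if hasattr(bot.current_contact_force(),'round') else bot.current_contact_force(),bot.current_opening())
    print(bot.current_ee_pos(),knob(a1)+OFF)
    c=bot.read_camera("side");cv2.imwrite("pics/side2.png",c["pixels"])
```

```text
6.45 0.0030122769182079974 [-0.29698436 -0.13357192 -0.26698891]
```

The gripper shut completely, so the grasp missed. I'll look again.

Run:
```python
from h import *
c=bot.read_camera("side");print(blobs(c,*RED),proj(c,[bot.current_ee_pos(),np.array(bot.current_ee_pos())-OFF]),bot.current_ee_pos())
t=c["pixels"][60:220,160:290];cv2.imwrite("pics/s3.png",cv2.resize(t,None,fx=3.7,fy=3.7,interpolation=cv2.INTER_CUBIC))
c=bot.read_camera("top");print(blobs(c,*RED),proj(c,[bot.current_ee_pos()]))
```

```text
[(array([242.75, 124.73]), [236, 119, 15, 13, 161])] [[243.2680464  131.40079655]
 [243.18931425 124.03496496]] [0.59250885 0.13379066 0.16199808]
[] [[162.09586021 160.72782078]]
```

View pics/s3.png

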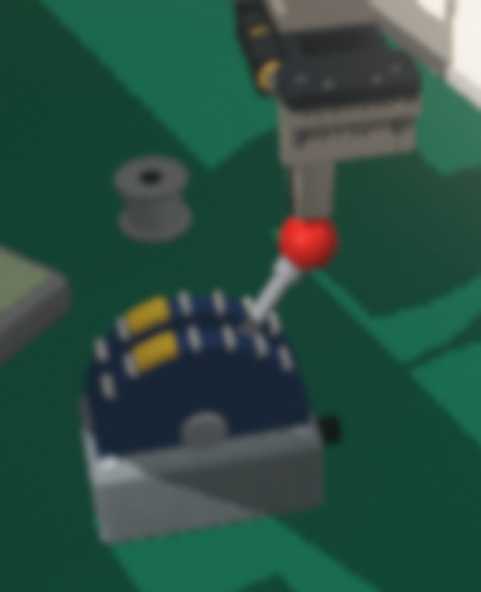

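Run:
```python
from h import *
import pickle;cs=pickle.load(open("c0.pkl","rb"))
c=cs["side"];P=cv2.imread
im=[cs["side"]["pixels"],cv2.imread("pics/side1.png")]
c2=bot.read_camera("side");im.append(c2["pixels"])
print([np.abs(np.array(c[k])-np.array(c2[k])).max() for k in("R","t","fx","k1")],blobs(c2,*YEL)[:2])
print(bot.current_clock(),Ro.from_rotvec(bot.current_tool_rot()).as_matrix().round(3).tolist(),bot.current_joints(),bot.current_opening())
print(proj(c,[[.5925,.1338,z] for z in (.162,.181,.25,.3)]), "cam",-np.array(c["R"]).T@c["t"])
print("open tips",proj(c,[np.array([.5925,.1338,.162])+s*.055*Y for s in(1,-1)]))
o=np.hstack([cv2.resize(i[85:150,205:275],None,fx=3.7,fy=6,interpolation=cv2.INTER_NEAREST) if 0 else cv2.resize(i[85:150,215:268],None,fx=5,fy=5,interpolation=cv2.INTER_CUBIC) for i in im]);print(o.shape)
cv2.imwrite("pics/cmp.png",o)
```

```text
[np.float64(0.0), np.float64(0.0), np.float64(0.0), np.float64(0.0)] [(array([347.73, 140.5 ]), [346, 138, 5, 6, 22]), (array([199.44, 144.57]), [195, 141, 10, 9, 63])]
6.6 [[0.317, 0.948, -0.0], [0.948, -0.317, 0.0], [-0.0, -0.0, -1.0]] [ 2.34374701e-02  2.51714130e-01  1.51807366e+00  4.63414001e-06
  1.37187670e+00 -1.22437257e+00] 0.001142950036610734
[[243.26209926 131.3990876 ]
 [243.18326408 124.03323559]
 [242.88601264  95.06754746]
 [242.66134993  71.67866979]] cam [ 0.27709389 -0.39462652  0.63630252]
open tips [[237.7500897  116.41530362]
 [249.35539112 147.97113877]]
(325, 795, 3)
```

View pics/cmp.png

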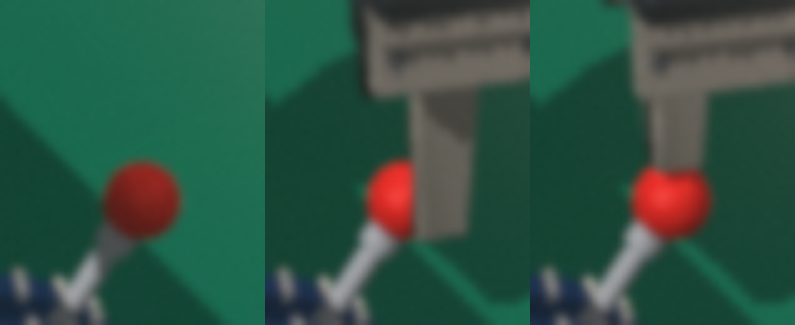

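The view disagrees with the reported pose. In frame 3 the closed fingers end at about (245,119), above the ball, but the reported TCP projects to (243,131). With the jaws open, the near tip is at (251,133) against a predicted (249,148). The real tips therefore look about 30 mm higher or farther than reported. I'll lift and measure this offset from two more positions.

Run:
```python
from h import *
import pickle
P=[]
def snap(tag):
    o={"p":bot.current_ee_pos(),"t":bot.current_clock()}
    for n in("side","top"):
        c=bot.read_camera(n);cv2.imwrite(f"pics/{n}_{tag}.png",c["pixels"]);o[n]=c
        print(tag,n,proj(c,[o["p"]]).round(1))
    P.append(o)
p=np.array(bot.current_ee_pos())
bot.line_to([p[0],p[1],.27],max_speed=.25);snap("a")
bot.goto([.48,-.08,.27],rot(1));snap("b")
print(bot.current_clock());pickle.dump(P,open("P.pkl","wb"))
for t in "ab":
    s=cv2.imread(f"pics/side_{t}.png");T=cv2.imread(f"pics/top_{t}.png")
    cv2.imwrite(f"pics/st_{t}.png",np.hstack([cv2.resize(s,(400,300)),cv2.resize(T,(400,300))]))
```

```text
a side [[242.6  86.6]]
a top [[150.3 150.8]]
b side [[252.8 174.9]]
b top [[290.6 219.2]]
8.3417
```

View pics/st_a.png

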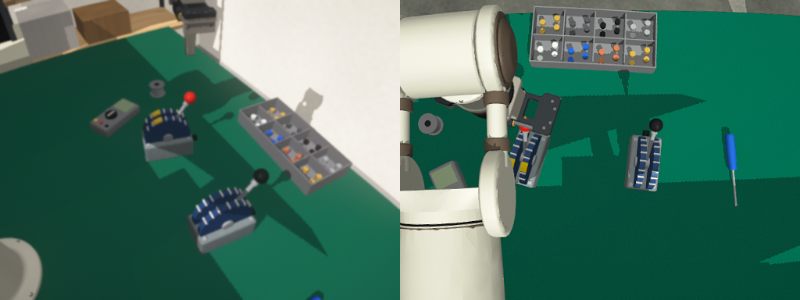

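View pics/st_b.png

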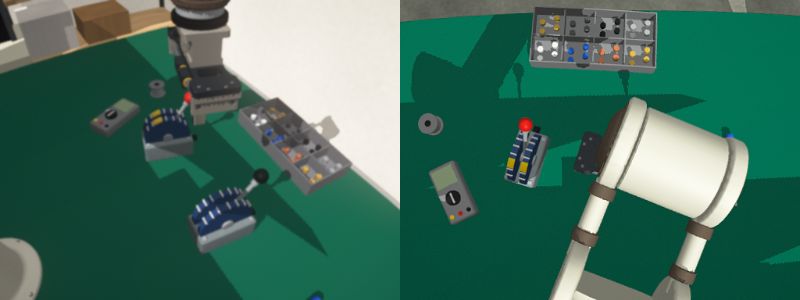

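Run:
```python
import cv2,numpy as np
a=cv2.imread("pics/side_a.png")[30:95,205:285];b=cv2.imread("pics/side_b.png")[110:175,215:295]
cv2.imwrite("pics/ab.png",np.hstack([cv2.resize(i,None,fx=5,fy=5,interpolation=cv2.INTER_CUBIC) for i in(a,b)]))
```

```text
(no output)
```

View pics/ab.png

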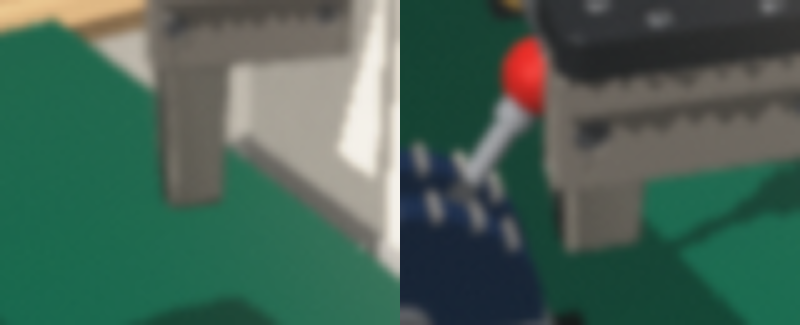

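Run:
```python
from h import *
import pickle
from scipy.optimize import least_squares
P=pickle.load(open("P.pkl","rb"));c=P[0]["side"]
ps=[np.array(P[0]["p"]),np.array(P[1]["p"]),np.array([.5925,.1338,.162])]
ob=np.array([[243.8,71],[255.5,159],[245,119]])
M=np.array(ps)-.018*Y
r=least_squares(lambda d:(proj(c,M+d)-ob).ravel(),np.zeros(3));print(r.x,r.fun.reshape(-1,2),np.sqrt(np.diag(np.linalg.inv(r.jac.T@r.jac))))
r=least_squares(lambda d:(proj(c,M+[0,0,d[0]])-ob).ravel(),[0]);print("z only",r.x,r.fun.reshape(-1,2))
```

```text
[0.00475691 0.00953563 0.03654382] [[ 0.33118404 -0.01303466]
 [-0.00788309 -0.00640496]
 [-0.35521985  0.02435447]] [0.0040995  0.00642221 0.00568141]
z only [0.04434788] [[ 0.80286764 -1.03819688]
 [ 0.9413671   0.97250136]
 [ 0.07816406 -0.04448335]]
```

The measured offset is about +40 mm in z and small horizontally. The fingertips sit about 40 mm above the reported TCP, so the jaws closed just over the ball. I'll command 40 mm lower to compensate and check by picture before gripping.

```bash
sed -i 's/^OFF=.*/OFF=np.array([0,0,-.019-.041])/' h.py
python3 - <<'E'
from h import *
bot.set_gripper(1.0)
k=np.array([.5925,.1338,.181])+OFF
bot.goto(k+[0,0,.13],rot(1))
bot.line_to(k+[0,0,.04],max_speed=.2)
bot.line_to(k,max_speed=.08); print(bot.current_clock(),bot.current_contact_force(),bot.current_ee_pos(),k)
c=bot.read_camera("side");im=c["pixels"];print(blobs(c,*RED))
cv2.imwrite("pics/s5.png",cv2.resize(im[70:180,180:300],None,fx=5,fy=5,interpolation=cv2.INTER_CUBIC))
E
```

```text
11.925 [0.67343686 0.17865545 0.12061073] [0.59245613 0.13384363 0.12084037] [0.5925 0.1338 0.121 ]
[(array([239.9 , 127.14]), [236, 124, 8, 8, 50])]
```

View pics/s5.png

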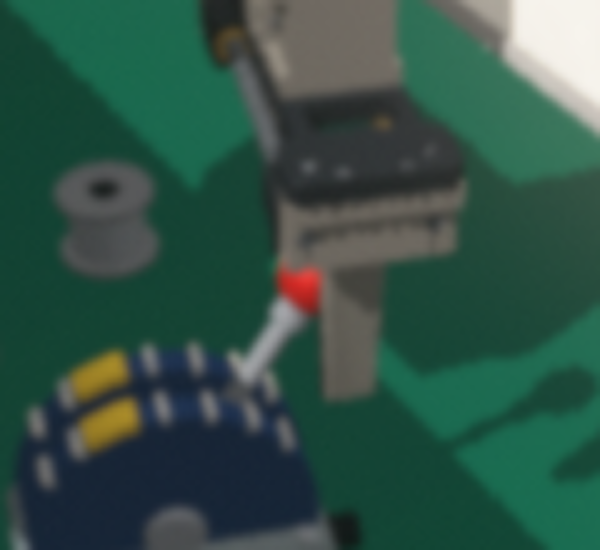

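The open near fingertip is now at about (250,150), which matches a true tip height of 0.162 m. The knob at (240,127) lies between the jaws.

Run:
```python
from h import *
bot.set_gripper(0.0,15); print(bot.current_clock(),bot.current_opening(),np.round(bot.current_contact_force(),2))
p=np.array(bot.current_ee_pos())
if .25<bot.current_opening()<.45:
    off=p-knob(.56)
    a0,a1=.56,-.36
    for a in np.linspace(a0,a1,6)[1:]:
        w=(a-a1)/(a0-a1)
        bot.line_to(knob(a)+OFF*(1-w)+off*w,max_speed=.12)
        f=np.round(bot.current_contact_force(),1);print(round(bot.current_clock(),2),f,round(bot.current_opening(),3))
        if np.linalg.norm(f)>25: break
    print(bot.current_ee_pos(),knob(a1)+OFF)
c=bot.read_camera("side");print(blobs(c,*RED));cv2.imwrite("pics/s6.png",cv2.resize(c["pixels"][70:210,150:290],None,fx=4,fy=4,interpolation=cv2.INTER_CUBIC))
```

```text
12.925 0.3357308328057013 [ 0.89  0.42 -0.38]
13.28 [-0.1  1.2  1.1] 0.333
13.62 [-0.7  0.4  3.8] 0.337
13.97 [-2.7 -0.4  7.4] 0.333
14.32 [-3.8  0.3  8.8] 0.335
14.68 [-5.   0.1  9.8] 0.339
[0.48156162 0.17095104 0.13221233] [0.48257256 0.17053613 0.13166659]
[]
```

View pics/s6.png

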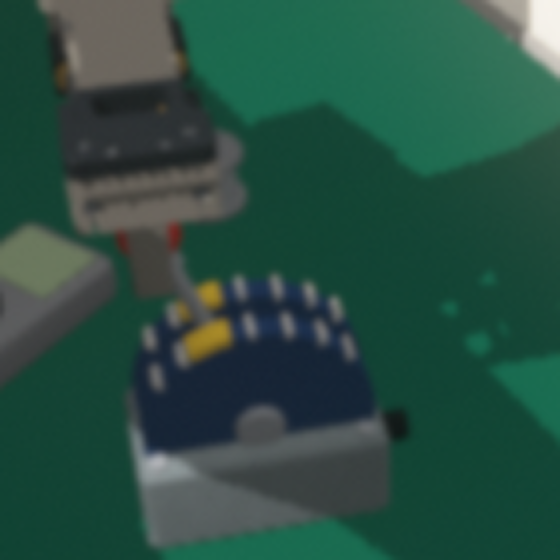

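The knob is held, and the rod now passes between the two yellow patches at about (199,145). I'll release, lift and measure.

Run:
```python
from h import *
bot.set_gripper(1.0)
p=np.array(bot.current_ee_pos())
bot.line_to(p+[0,0,.13],max_speed=.2)
bot.goto([.42,-.15,.3],rot(1)); print(bot.current_clock())
cs=[bot.read_camera(n) for n in("side","top")]
uv=[blobs(c,*RED) for c in cs];print(uv)
im=np.hstack([cv2.resize(cs[0]["pixels"][80:220,150:270],(400,467),interpolation=cv2.INTER_CUBIC),cv2.resize(cs[1]["pixels"][140:260,100:200],(390,467),interpolation=cv2.INTER_CUBIC)]);cv2.imwrite("pics/f.png",im)
r=[max(b,key=lambda q:q[1][4])[0] for b in uv]
k,e=tri(cs,r);print(k,e,"lean",np.arctan2((k-H)@U,k[2]-.07),"off-plane",(k-H)@Y)
print("pred -.35:",[proj(c,[knob(-.35)]).round(1) for c in cs])
```

```text
17.7667
[[(array([187.01, 126.63]), [180, 120, 15, 14, 165])], [(array([138.6 , 221.83]), [130, 213, 18, 19, 263]), (array([ 76.96, 272.4 ]), [75, 270, 5, 6, 25])]]
[0.48434526 0.16987778 0.19415163] [np.float64(0.00012489921518772355), np.float64(0.0001248992151876889)] lean -0.3399187197479401 off-plane -6.162143210660466e-05
pred -.35: [array([[186.7, 127.5]]), array([[138.7, 222.1]])]
```

View pics/f.png

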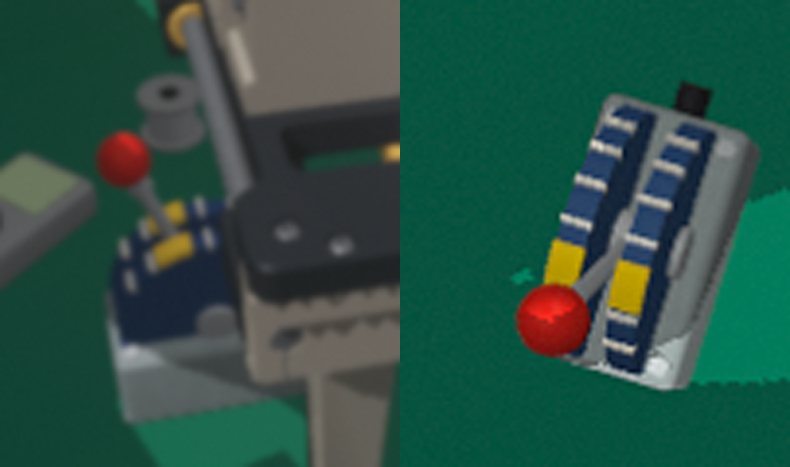

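The measured lean is −0.34, with the red knob at (187,127) in the side view and (139,222) in the top view. The rod lies between the yellow patches and the gripper is clear. I'll hand it in.

Run:
```python
from h import *
print(np.round(bot.current_contact_force(),2),bot.current_clock());bot.job_done()
```

```text
[0.17 0.07 0.07] 17.8667
the job is handed in; nothing more can be done
```

The throttle is set to idle and released, and the job was handed in at 17.9 s of the 29 s allowed. I gripped the red knob across its hinge axis, swung it from a lean of about +0.56 rad to the yellow band, then let go and pulled clear.

**Last checks:**
- Measured from both cameras, the lean is −0.34 rad against a target of −0.35, with the band reaching 0.17 to each side.
- The rod lies between the yellow patches.
- The contact force reads about 0.2 N, so nothing is being touched.

**What went wrong or disagreed:**
- **Missed first grasp:** the jaws closed just above the ball. The side camera showed the fingertips about 40 mm above the reported TCP. I commanded 41 mm lower, and the second grasp held, with the opening matching the 32 mm ball.
- **Force during the swing:** the wrist force rose to about 11 N, well under the limit.
- **Brake lever:** I did not measure it again at the end. The arm crossed near it only with the fingers well above its knob, so I expect it is unchanged.

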